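# Pin the test jig's hidden carriage and start the test

### The job

Take the red-headed pin from the wooden stand, put it through the slot in the test jig's cover plate and slide its tip gently along the sprung carriage underneath until you feel it drop into the carriage's hidden hole, then push it fully home, with its collar flat on the plate, and let go. Only then press the green start button all the way down, hold it for a moment and release it. Never force the pin against the jig, and leave the other pins and the things on the bench where they are.

Things in the scene. Friction and masses are not known exactly. Their poses are not given: they have to be found in the camera images.
- red_pin_grip (a point): Centre of the index pin's upright red head, 20 x 20 mm square, 50 mm tall (60 g in all). Below the head: a round steel collar, 24 mm wide, 5 mm thick, its underside 30 mm below this point; then a round 8 mm shank, 28 mm long, its slightly tapered tip 58 mm below this point. z runs up the pin; x, y are square to the head's faces. It starts in a hole of the stand; lifted 30 mm it is out.
- grey_pin_grip (a point): Centre of the head of a like pin with a grey head, standing in another hole of the stand. Not to be disturbed (10 mm at most).
- black_pin_grip (a point): Centre of the head of a like pin with a black head, standing in another hole of the stand. Not to be disturbed (10 mm at most).
- stand: Wooden pin stand, fixed, 60 (x) x 180 (y) x 45 mm tall, origin at the centre of its underside. Its three holes lie in a row along its y axis, 60 mm apart, each 13 mm wide (loose round the shank); which pin stands in which hole varies, and the stand may be turned. The heads of the pins in it reach 100 mm above the bench: carry the red pin's tip over them or away from them.
- jig: Board-test jig, fixed: blue housing 170 (x) x 250 (y) mm, aluminium cover plate with its top 75 mm up; origin at the centre of its underside. The hidden carriage under the slot does not move sideways; pressed down it gives up to 7 mm, pushing back with 2 N at first and 8 N at the end, where it stops dead. Over 15 N in any direction from the pin damages jig or carriage (60 N once the collar is on the plate).
- slot (a point): Middle of the slot in the cover plate (8 mm thick), at its top face, inside a yellow outline. Slot 55 mm long along y, 12 mm wide along x. Hidden 16 mm under the plate's top is the sprung carriage's flat top. Its hole (10 mm wide, 18 mm deep, 1 mm chamfer) is on the slot's centre line, anywhere within 18 mm of the middle, unmeasured. In it the pin goes down freely till the collar meets the plate.
- start_button_top (a point): Centre of the top of the jig's green start button, 28 mm wide, pressed straight down. (About the slot: soft dust bristles hide what is below and do not resist the pin. When the pin's tip, pressed on the carriage, slides over the hole, the carriage springs up round it and the hole's edge stops it sideways. Off the hole the collar stays 5 mm above the plate.)
- start_button (a joint): Travel of the start button: 0 up, 0.006 m fully down; its spring takes about 5 N to press fully and lifts it again when released.
- spare_board: Loose round green circuit board, 68 mm across, about 8 mm tall, lying on the bench; origin at the centre of its underside. Leave it.
- can: Loose metal drinks can, 66 mm in diameter, 115 mm tall; origin at the centre of its underside. Leave it.
- screwdriver: Loose red-handled screwdriver lying on the bench. Leave it.
- battery: Loose flat battery pack 50 x 34 x 7 mm; origin at the centre of its underside. Leave it.
- tweezers: Loose steel tweezers with a red end, 125 mm long, lying flat. Leave them.
Not all that is in view belongs to the job. Of the things shaped like the part that bears red_pin_grip, the red one is meant. What is meant by the stand is not pink, and is the larger of those in its own colour.

How it is judged (in metres and radians):
On the way, in this order (a step that is already met when the one before it is completed fails the run):
1. the red pin is lifted out of the stand (z of red_pin_grip in the frame of stand above 0.095 m and distance of red_pin_grip from where it was at the start of the episode above 0.02 m), for 0.05 s.
2. the pin is in the carriage's hole, fully home, and let go (z of red_pin_grip in the frame of slot between 0.026 and 0.0325 m and x of red_pin_grip in the frame of slot between -0.005 and 0.005 m and y of red_pin_grip in the frame of slot between -0.024 and 0.024 m and angle between red_pin_grip's own z axis and vertical below 0.12 rad and contact force between the fingers and red_pin below 0.05 N), for 0.2 s.
3. the start button is pressed down (value of joint start_button above 0.0042 m), for 0.1 s.
At the end, for the whole second after the job is handed in: The red pin stands released and at rest in the slot, upright within 7 degrees, collar within 2.5 mm of flat on the plate, head centre within 5 mm of the slot's centre line and 24 mm of its middle; the button, pressed at least 4.2 mm for 0.1 s after that, is up again (within 1.5 mm) (z of red_pin_grip in the frame of slot between 0.026 and 0.0325 m and x of red_pin_grip in the frame of slot between -0.005 and 0.005 m and y of red_pin_grip in the frame of slot between -0.024 and 0.024 m and angle between red_pin_grip's own z axis and vertical below 0.12 rad and value of joint start_button below 0.0015 m and linear speed of red_pin below 0.02 m/s); the robot touches nothing.
It fails at once if the pin is forced against the jig with more than 15 N while it is not home, or with more than 60 N at any time ((contact force between red_pin and jig above 15 N and not (z of red_pin_grip in the frame of slot between 0.026 and 0.0325 m and x of red_pin_grip in the frame of slot between -0.005 and 0.005 m and y of red_pin_grip in the frame of slot between -0.024 and 0.024 m and angle between red_pin_grip's own z axis and vertical below 0.12 rad)) or contact force between red_pin and jig above 60 N).
It fails at once if the start button is pressed while the pin is not home (value of joint start_button above 0.003 m and not (z of red_pin_grip in the frame of slot between 0.026 and 0.0325 m and x of red_pin_grip in the frame of slot between -0.005 and 0.005 m and y of red_pin_grip in the frame of slot between -0.024 and 0.024 m and angle between red_pin_grip's own z axis and vertical below 0.12 rad)).
It fails at once if another pin or a thing on the bench is disturbed (a pin by 10 mm, others by 30 mm) (distance of any of grey_pin_grip, black_pin_grip from where it was at the start of the episode above 0.01 m or distance of any of spare_board, can, screwdriver, battery, tweezers from where it was at the start of the episode above 0.03 m).
It also fails if it takes over 59 s, if anything falls off the work surface, if the arm or the gripper's body presses on something with over 40 N, if the wrist force passes 120 N, or if a joint passes its speed limit or range.

### The arm

A 6-joint arm with a two-finger parallel gripper is mounted at the origin on the work surface. World frame = base frame: x ahead of the robot, y to its left, z up, the work surface at z = 0. Lengths are in mm, angles in rad, forces in N, time in s.
With the tool pointing down it reaches from about 400 to 925 mm from the base axis. Payload 12.5 kg.
Tool frame: the origin (TCP) lies where the fingers leave the gripper's body, on its centre line; the fingertips stand 78 mm ahead of it and the grasp point (between the pads) lies 59 mm ahead of it; z points along the fingers, y is the direction in which the jaws open and shut (so a half turn about z gives the same grasp; the last joint's range is limited). The gripper opens to 95 mm and grips with 3 to 60 N. Pads are 20 mm wide; open, the fingers measure 119 mm over their backs; the gripper's body (75 mm by 180 mm) begins 59 mm behind the grasp point.
Start: joints at [-1.319, 0.491, 1.559, -0, 1.092, -0.106], TCP at [218.906, -585.421, 292.261] pointing down, gripper open.
Joint ranges: [-3.1, 3.1], [-0.84, 2.19], [0.05, 2.79], [-1.13, 4.28], [0.06, 2.93], [-2.69, 2.69]. Speed limits (rad/s): [2.22, 2.22, 2.79, 3.14, 3.14, 3.14].

### API

Orientations are given as [roll, pitch, yaw] about the fixed x, y, z axes, in that order (R = Rz(yaw) Ry(pitch) Rx(roll)).
In Python, from cell import env, viewer, ticket, search_frame gives the robot as it stands.
- The arm moves only by the shell command python3 -m inch 'ROWS'. ROWS is a JSON object of lists of equal length, an entry for each row: "hand": the opening, from 0 (shut) to 1 (fully open); "delta_pos": the shift along the tool's x, y, z in cm, a list of three; "turn": the turn about the tool's z in rad. A call has 1 to 20 rows; each row shifts and turns the commanded pose from where the row before left it, along the tool's axes as they then stand; what a row does not reach is not made up. A row lasts 1/10 s, in which the tool goes at most 50 mm and 8.59 degrees, less where a joint would pass 70% of its speed; a pose out of reach is approached as far as the arm can. A call is refused whole if a number of a shift passes 5 or a number of a turn 0.15, either way. A call with a gripper value outside its range is refused whole. The fingers move at their own pace and stop on an object; the grip force is fixed at half the most. Time passes only in rows, so rows that do not move let the fingers close. It gives the time, the measured TCP pose, the force and the opening at its end, in the units of the state.
- env.state(): the state, without advancing time (a new reading comes with each control period).
- viewer.read_camera(name): name is "scene" or "top" or "wrist"; returns (picture, depth): 384x512x3 uint8, blue, green, red; 384x512 float32, mm along the optical axis (not along the pixel's ray), 0 where there is no reading.
- viewer.get_calibration(name): a dict with "fx", "fy", "cx", "cy" (pixels), "T" (4x4, takes a point from camera to world coordinates). Camera axes: x right, y down, z forward; pixel columns grow to the right and rows downward; lengths in mm; the calibration is good to about 2 mm. A picture is of the moment at which its call begins: read the wrist's pose just before it. get_calibration takes no time and is no camera call; for the wrist camera it gives the pose at the moment of the call.
- ticket.job_done(): hands the job in, once; it reports no verdict.
Trained networks look in the newest picture that a camera, given by its name, has taken for a name from the list of things; names that differ only in an ending like _2 or _b are one class to them, and where a whole thing is asked for, a point or a joint stands for the part that bears it (a point fixed in the world has none). Each returns a list of dicts, best first, with "p" (0 to 1); they miss things now and then, are a little off and sometimes report something else, mostly with a low value. They report only what shows in the picture. A call takes as long as a camera call. They do not tell look-alikes from the thing itself.
- search_frame(camera, label): "centre" ([column, row] in pixels, amid what is visible of it).
The state is a dict: "t": time; "joints": joint angles; "qvel": joint speeds; "tau": joint torques, N m; "eef_pos": TCP position; "tcp_rot": TCP orientation; "ft_force": force on the tool from outside, world axes, zero at the start; "moment": the same for the moment, N m; "opening": opening from 0.0 (shut) to 1.0 (fully open).
Only numpy, scipy, OpenCV 4.12 (cv2) and the standard library are available. Lean on these libraries where they do the work, as an engineer would, in place of code of your own. Each camera call takes 0.05 s, during which the arm holds its last target.

## Working session

There is one attempt and no reset: what is moved stays moved. The work goes in short steps, Python scripts to look and compute and a shell command to move; the robot and the scene stay as the last step left them, time stands still between calls to the robot, and variables do not carry over. Pictures are saved under pics/ and viewed, and the job is handed in when it is done.

```bash
ls; mkdir -p pics; python3 - <<'E'
from cell import env, viewer, ticket, search_frame
import cv2
print(env.state())
for c in ["scene","top","wrist"]:
    p,d=viewer.read_camera(c); cv2.imwrite(f"pics/{c}0.png",p)
    k=viewer.get_calibration(c); print(c,k)
    for n in ["red_pin_grip","stand","jig","slot","start_button_top","start_button"]:
        try: print(n,[( [round(float(v)) for v in r['centre']],round(r['p'],2)) for r in search_frame(c,n)])
        except Exception as e: print(n,e)
print(env.state()['t'])
E
```

```text
pics
{'t': 0.0, 'joints': array([-1.31861370e+00,  4.91505677e-01,  1.55946225e+00, -1.50117971e-05,
        1.09169615e+00, -1.05615602e-01]), 'qvel': array([ 0.00089444, -0.00133429, -0.00087668,  0.00065864,  0.00142759,
        0.00075391]), 'tau': array([-3.99632161e-03, -6.12654018e+01, -2.58177960e+01,  6.91118231e-02,
        4.82769858e-02, -9.16654631e-05]), 'eef_pos': array([ 218.85055416, -585.25173953,  291.69077193]), 'tcp_rot': array([-3.14052580e+00, -9.97085249e-05,  3.57805101e-01]), 'ft_force': array([ 0.33913193, -0.18066637, -0.9433465 ]), 'moment': array([-0.03409739,  0.01290874,  0.04279678]), 'opening': 0.9995280041224563}
scene {'fx': 408.24127221732743, 'fy': 408.24127221732743, 'cx': 253.56679597160957, 'cy': 192.8000359331936, 'T': array([[-1.33965464e-01,  6.60926719e-01, -7.38396321e-01,
         1.22728635e+03],
       [ 9.90905999e-01,  7.98717647e-02, -1.08285748e-01,
         1.45424974e+02],
       [-1.25919273e-02, -7.46187894e-01, -6.65616309e-01,
         7.73396239e+02],
       [ 0.00000000e+00,  0.00000000e+00,  0.00000000e+00,
         1.0000
[... 811 characters left out ...]
, ([188, 264], 0.61)]
jig [([317, 162], 0.76)]
slot [([314, 164], 0.93)]
start_button_top [([319, 166], 0.74), ([346, 173], 0.48)]
start_button [([345, 173], 0.46)]
wrist {'fx': 341.7516878283028, 'fy': 341.7516878283028, 'cx': 254.07546889700728, 'cy': 195.6381941824988, 'T': array([[ 3.49412576e-01, -9.02061977e-01, -2.53367403e-01,
         2.91376687e+02],
       [-9.36968862e-01, -3.36525074e-01, -9.40224734e-02,
        -5.58968625e+02],
       [-4.50385794e-04,  2.70250002e-01, -9.62790078e-01,
         3.83652720e+02],
       [ 0.00000000e+00,  0.00000000e+00,  0.00000000e+00,
         1.00000000e+00]])}
red_pin_grip []
stand []
jig []
slot []
start_button_top []
start_button []
1.05
```

View pics/scene0.png

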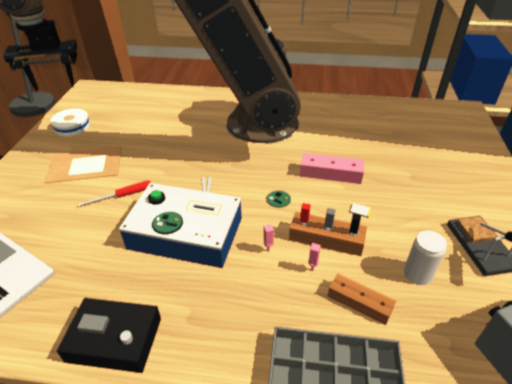

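View pics/top0.png

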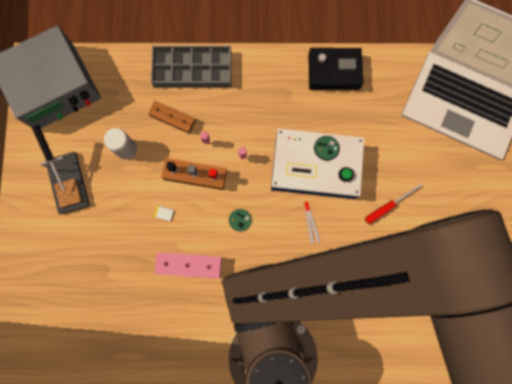

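```bash
cat > h.py <<'E'
from cell import env, viewer, ticket, search_frame
import cv2, numpy as np
def w(k,u,v,z):
    return (k['T']@np.array([(u-k['cx'])/k['fx']*z,(v-k['cy'])/k['fy']*z,z,1]))[:3]
def ray(k,u,v,Z):
    a=np.array([(u-k['cx'])/k['fx'],(v-k['cy'])/k['fy'],1]);r=k['T'][:3,:3]@a;o=k['T'][:3,3]
    return o+r*(Z-o[2])/r[2]
def cloud(k,d):
    v,u=np.mgrid[:d.shape[0],:d.shape[1]]
    P=np.stack([(u-k['cx'])/k['fx']*d,(v-k['cy'])/k['fy']*d,d],-1)
    return P@k['T'][:3,:3].T+k['T'][:3,3]
E
python3 - <<'E'
from h import *
for c in ["scene","top"]:
    p,d=viewer.read_camera(c); np.savez(f"{c}.npz",p=p,d=d)
    k=viewer.get_calibration(c); C=cloud(k,d)
    hsv=cv2.cvtColor(p,cv2.COLOR_BGR2HSV); H,S,V=cv2.split(hsv)
    def comps(m,n,lo=6,hi=4000):
        N,l,s,ce=cv2.connectedComponentsWithStats(m.astype(np.uint8))
        for i in range(1,N):
            if lo<s[i,4]<hi:
                q=C[(l==i)&(d>0)]; print(c,n,s[i],ce[i].round(1),np.median(q,0).round(1),'zmax',q[:,2].max().round(1), q.min(0).round(), q.max(0).round())
    comps(((H<4)|(H>175))&(S>190)&(V>110),'red')
    comps((H>20)&(H<35)&(S>120)&(V>150),'yellow',20,600)
    comps((H>45)&(H<80)&(S>120),'green',20)
    x=[(120,140,290,230)]
for n,(x0,y0,x1,y1) in dict(scene=(110,170,380,270),top=(150,120,380,200)).items():
    p=np.load(n+'.npz')['p'][y0:y1,x0:x1]; s=780/p.shape[1]
    cv2.imwrite(f"pics/{n}_crop.png",cv2.resize(p,None,fx=s,fy=s,interpolation=cv2.INTER_CUBIC))
E
```

```text
scene red [116 181  33  16 213] [131.8 188.8] [ 417.2 -318.8   22.5] zmax 30.4 [ 384. -357.    9.] [ 445. -279.   30.]
scene red [301 204   9  18  86] [305.3 211.1] [519.8 166.9  91.8] zmax 103.2 [506. 156.  59.] [525. 174. 103.]
scene yellow [106  86  19   9  91] [114.8  90.3] [-167.8 -613.1    2.3] zmax 8.4 [-209. -647.   -3.] [-136. -563.    8.]
scene yellow [158  86  21   5  39] [168.   87.7] [-215.4 -405.6    1.9] zmax 4.7 [-229. -447.   -1.] [-201. -363.    5.]
scene yellow [ 63  89  20  10 105] [73.  94.1] [-118.5 -766.8    2.3] zmax 7.5 [-169. -792.   -2.] [ -79. -716.    7.]
scene yellow [142  89  20   4  28] [150.8  90.6] [-185.3 -469.4    1.4] zmax 5.2 [-193. -505.   -1.] [-176. -425.    5.]
scene yellow [181  88  28   5  51] [195.3  90. ] [-207.5 -288.6    1.5] zmax 6.1 [-231. -349.   -2.] [-194. -240.    6.]
scene yellow [168  91  17   4  21] [176.  93.] [-175.9 -363.1    1.9] zmax 6.3 [-187. -396.   -1.] [-162. -330.    6.]
scene yellow [180  94  39   7  87] [197.5  97.3] [-154.3 -268.5    1.5] zmax 6.1 [-176. -336.   -1.] [-125. -190.    6.]
scene yellow [79 96 14  4 2
[... 12386 characters left out ...]
[516. 175. 106.]
top red [306 203   3   7  14] [306.7 206.4] [ 425.7 -106.2    4.3] zmax 9.7 [ 418. -110.    0.] [ 435. -103.   10.]
top red [366 202  29  21 189] [379.8 212. ] [ 405.5 -315.1   25.1] zmax 33.1 [ 377. -360.   18.] [ 435. -275.   33.]
top yellow [154 206   5  11  21] [156.  210.8] [414.  337.8   6.9] zmax 13.3 [400. 331.   3.] [429. 344.  13.]
top green [ 48 106   7   6  22] [ 51.  108.9] [701.6 632.3  77.9] zmax 91.1 [697. 620.  68.] [707. 642.  91.]
top green [ 34 111  11   7  31] [ 39.1 114.4] [682.9 662.8  80.9] zmax 96.6 [678. 649.  67.] [691. 674.  97.]
top green [341 169  11  10  92] [346.2 173.6] [ 505.3 -206.4   97. ] zmax 104.2 [ 494. -223.   84.] [ 519. -193.  104.]
```

```bash
echo
```

```text
(no output)
```

View pics/scene_crop.png

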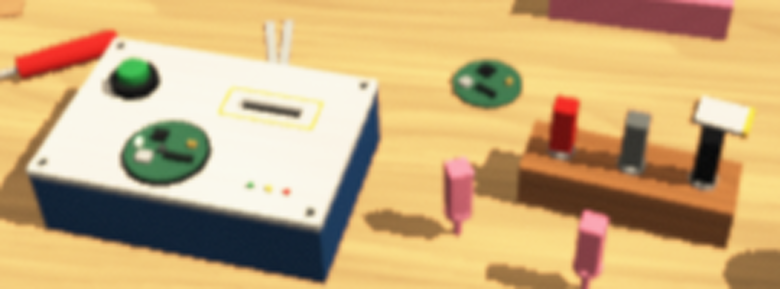

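View pics/top_crop.png

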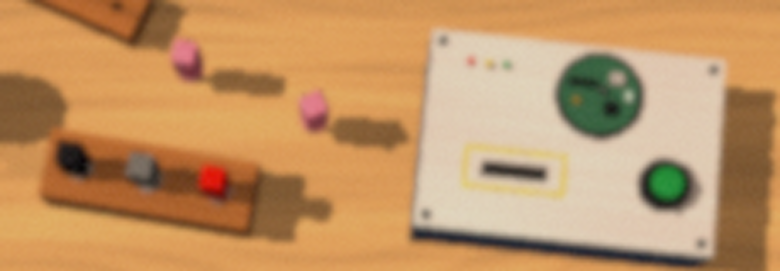

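```bash
python3 - <<'E'
from h import *
k=viewer.get_calibration('top'); z=np.load('top.npz'); C=cloud(k,z['d'])
p=z['p']
def rect(m,n):
    q=C[m][:,:2].astype(np.float32); r=cv2.minAreaRect(q); print(n,len(q),r, np.median(C[m][:,2]))
X,Y,Z=C[...,0],C[...,1],C[...,2]
m=(Y>-270)&(Y<50)&(X>400)&(X<680)&(abs(Z-75)<8); rect(m,'jig plate')
m=(Y>120)&(Y<350)&(X>440)&(X<580)&(abs(Z-45)<7); rect(m,'stand top')
# pin heads
m=(Y>120)&(Y<350)&(X>440)&(X<580)&(Z>85)
N,l,s,ce=cv2.connectedComponentsWithStats(m.astype(np.uint8))
for i in range(1,N):
    if s[i,4]>15: print('head',s[i],ce[i],C[l==i].mean(0).round(1), ray(k,*ce[i],98).round(1)); rect(l==i,'h')
for n,u,v,zz in [('slot',301.5,170,75),('red',212.7,173.3,100),('button',346.2,173.6,97)]:
    print(n,ray(k,u,v,zz))
E
```

```text
jig plate 4744 ((547.2943725585938, -131.50611877441406), (250.7553253173828, 172.16744995117188), 83.50537872314453) 75.99886509495684
stand top 1027 ((522.6964721679688, 225.56602478027344), (180.15505981445312, 61.47433090209961), 80.12673950195312) 45.88155516599704
head [166 161   9   8  61] [169.70491803 164.52459016] [532.1 283.8  99.2] [532.3 284.   98. ]
h 61 ((533.0859985351562, 284.22015380859375), (19.5928897857666, 20.324024200439453), 82.33782196044922) 99.87469946965984
head [187 164   9   9  64] [191.03125  168.265625] [521.3 224.7  99. ] [521.5 224.8  98. ]
h 64 ((521.7606201171875, 225.6683349609375), (20.457963943481445, 20.280902862548828), 77.78634643554688) 99.83546781236078
head [209 168   8   9  60] [212.31666667 171.68333333] [511.4 165.7  99.4] [511.7 165.8  98. ]
h 60 ((512.1617431640625, 166.5224151611328), (20.919797897338867, 19.496383666992188), 76.36116790771484) 100.1676936216594
slot [520.64634577 -84.48521369  75.        ]
red [506.66327204 164.53197095 100.        ]
button [ 505.21422455 -206.45418199   97.        ]
```

Red-pin candidates are the red head at scene (306,213) / top (213,173), and the pink heads at scene (268,237) and (315,255). The red head in the large brown stand is the one meant: it is red, and the pink ones stand outside the stand. The crops confirm it.

The jig slot is at top (302,170) and the button at top (346,173). The green disc at (326,148) is a board lying on the jig and not the button. I'll look over the slot first, since it is on the way.

```bash
python3 -m inch '{"hand":[1,1,1,1,1,1,1,1,1,1,1,1,1,1,1,1,1,1],"delta_pos":[[0,0,0],[0,0,0],[0,0,0],[0,0,0],[1.87,-4.09,0],[1.87,-4.09,0],[1.87,-4.09,0],[1.87,-4.09,0],[1.87,-4.09,0],[1.87,-4.09,0],[1.87,-4.09,0],[1.87,-4.09,0],[1.87,-4.09,0],[1.87,-4.09,0],[1.87,-4.09,0],[1.87,-4.09,0],[1.87,-4.09,0],[0,0,0]],"turn":[0.118,0.118,0.118,0.118,0,0,0,0,0,0,0,0,0,0,0,0,0,0]}'
python3 - <<'E'
from h import *
print(env.state())
k=viewer.get_calibration('wrist');p,d=viewer.read_camera('wrist'); np.savez('w1.npz',p=p,d=d,T=k['T']); print(k)
cv2.imwrite('pics/w1.png',p)
for n in ['slot','start_button_top','red_pin_grip']: print(n,search_frame('wrist',n))
E
```

```text
t: 2.95
eef_pos: [522.8, -81.1, 292.2]
tcp_rot: [-3.141, -0.001, -0.11]
ft_force: [-0.8, -0.9, 0.0]
opening: 1.002
{'t': 2.95, 'joints': array([-2.79105061e-01,  3.54868244e-01,  1.79330415e+00,  6.52263730e-04,
        9.92729227e-01,  1.40115056e+00]), 'qvel': array([-0.08015515, -0.01548161,  0.03632972, -0.02095314, -0.00336122,
       -0.08031002]), 'tau': array([ 3.03117447e+00, -4.98173153e+01, -2.48461354e+01,  2.67429370e-01,
        9.94818838e-03,  9.91370603e-01]), 'eef_pos': array([522.75144488, -81.14982656, 292.22351883]), 'tcp_rot': array([-3.14117062e+00, -7.73288052e-04, -1.09815667e-01]), 'ft_force': array([-0.77139489, -0.92411166,  0.02508032]), 'moment': array([ 0.04351155, -0.00502132, -0.03364909]), 'opening': 1.0021276559703451}
{'fx': 341.7516878283028, 'fy': 341.7516878283028, 'cx': 254.07546889700728, 'cy': 195.6381941824988, 'T': array([[-1.10465698e-01, -9.57074120e-01, -2.67967271e-01,
         5.99526869e+02],
       [-9.93879125e-01,  1.06030165e-01,  3.10143292e-02,
        -8.98538349e+01],
       [-1.27039793e-03,  2.69753096e-01, -9.62928685e-01,
         3.83680348e+02],
       [ 0.00000000e+00,  0.00000000e+00,  0.00000000e+00,
         1.00000000e+00]])}
slot [{'centre': [311.4, 142.3], 'p': 0.68}]
start_button_top [{'centre': [397.3, 190.6], 'p': 0.93}]
red_pin_grip [{'centre': [13.3, 215.9], 'p': 0.83}, {'centre': [80.4, 141.0], 'p': 0.65}]
```

View pics/w1.png

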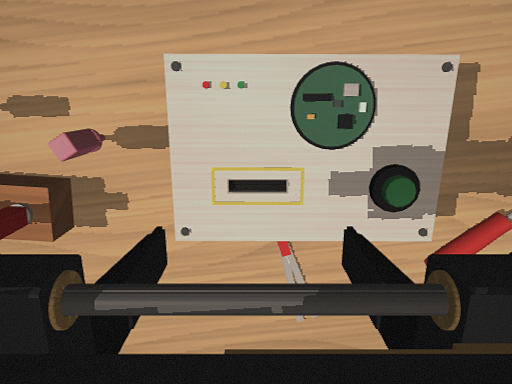

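```bash
cat >> h.py <<'E'
def slotm(p,d,k,box,Zt=75):
    x0,y0,x1,y1=box
    hsv=cv2.cvtColor(p,cv2.COLOR_BGR2HSV); H,S,V=cv2.split(hsv)
    m=((H>18)&(H<35)&(S>90)&(V>100)).astype(np.uint8); mm=np.zeros_like(m); mm[y0:y1,x0:x1]=m[y0:y1,x0:x1]
    v,u=np.nonzero(mm); P=np.array([ray(k,a,b,Zt)[:2] for a,b in zip(u,v)],np.float32); print('yellow',len(P),cv2.minAreaRect(P), P.mean(0))
    m=(V<70).astype(np.uint8); mm=np.zeros_like(m); mm[y0:y1,x0:x1]=m[y0:y1,x0:x1]
    v,u=np.nonzero(mm); P=np.array([ray(k,a,b,Zt)[:2] for a,b in zip(u,v)],np.float32); print('dark',len(P),cv2.minAreaRect(P),P.mean(0))
E
python3 - <<'E'
from h import *
z=np.load('w1.npz');k=viewer.get_calibration('wrist');k['T']=z['T'];p,d=z['p'],z['d']
C=cloud(k,d); print('plate z',np.median(C[150:165,230:280,2]))
slotm(p,d,k,(205,162,310,210))
m=(abs(C[...,2]-75)<5); m[:50]=0;m[245:]=0
q=C[m][:,:2].astype(np.float32); print('plate',cv2.minAreaRect(q))
hsv=cv2.cvtColor(p,cv2.COLOR_BGR2HSV);H,S,V=cv2.split(hsv)
m=(H>50)&(H<85)&(S>150);m[:150]=0;m[:,:360]=0; m[:,430:]=0
q=C[m&(C[...,2]>90)];print('button',len(q),q.mean(0),np.percentile(q,[2,98],axis=0))
v,u=np.nonzero(m); print(u.mean(),v.mean(),ray(k,u.mean(),v.mean(),97))
E
```

```text
plate z 73.87407177014563
yellow 821 ((522.777099609375, -83.86549377441406), (85.50284576416016, 35.4642219543457), 83.68016052246094) [524.3498  -83.32671]
dark 684 ((523.0363159179688, -83.70286560058594), (52.32807922363281, 10.540556907653809), 83.67499542236328) [523.0517   -83.695816]
plate ((556.1199340820312, -49.71771240234375), (417.8037109375, 170.07455444335938), 83.69677734375)
button 6 [ 516.99964622 -167.43314431  174.88994367] [[ 507.28519573 -208.03260299   91.71542578]
 [ 528.79834058 -128.94546626  271.89717472]]
383.375 229.375 [ 475.81804207 -192.23418706   97.        ]
```

```bash
python3 -m inch '{"hand":[0.6,0.6,0.6,0.6,0.6,0.6,0.6,0.6],"delta_pos":[[-0.64,-4.07,0],[-0.64,-4.07,0],[-0.64,-4.07,0],[-0.64,-4.07,0],[-0.64,-4.07,0],[-0.64,-4.07,0],[0,0,0],[0,0,0]],"turn":[0,0,0,0,0,0,0.065,0]}'
python3 - <<'E'
from h import *
k=viewer.get_calibration('wrist');p,d=viewer.read_camera('wrist'); np.savez('w2.npz',p=p,d=d,T=k['T'])
s=env.state(); print(s['t'],s['eef_pos'],s['tcp_rot'])
cv2.imwrite('pics/w2.png',p); print(search_frame('wrist','red_pin_grip'))
C=cloud(k,d)
hsv=cv2.cvtColor(p,cv2.COLOR_BGR2HSV);H,S,V=cv2.split(hsv)
m=((H<5)|(H>175))&(S>170)&(V>60)
N,l,st,ce=cv2.connectedComponentsWithStats(m.astype(np.uint8))
for i in range(1,N):
    if st[i,4]>60:
        q=C[(l==i)];t=q[abs(q[:,2]-100)<6]; print(st[i],ce[i].round(),len(t),t.mean(0) if len(t) else '', cv2.minAreaRect(t[:,:2].astype(np.float32)) if len(t)>5 else '')
E
```

```text
t: 3.95
eef_pos: [510.6, 161.8, 292.2]
tcp_rot: [3.141, -0.0, -0.18]
ft_force: [-0.1, 0.9, -0.5]
opening: 0.596
4.0 [510.71698616 161.18356193 292.23221269] [ 3.14132217e+00  4.11286583e-06 -1.78988947e-01]
[{'centre': [329.2, 96.6], 'p': 0.84}, {'centre': [196.2, 65.5], 'p': 0.73}, {'centre': [250.4, 184.5], 'p': 0.69}]
[238 170  23  32 663] [249. 186.] 491 [513.38897297 165.49195183  98.65219772] ((513.1748657226562, 165.8617706298828), (18.952930450439453, 19.457420349121094), 79.95872497558594)
[485 187  16  24 253] [493. 197.] 0
```

View pics/w2.png

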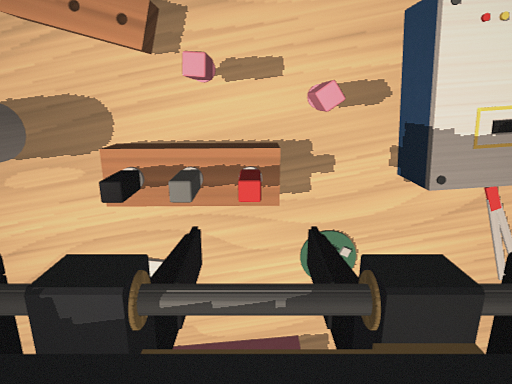

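```bash
python3 -m inch '{"hand":[0.5,0.5,0.5,0.5,0.5,0.5],"delta_pos":[[0.2,-0.5,0],[0,0,2.5],[0,0,2.5],[0,0,2.5],[0,0,0],[0,0,0]],"turn":[-0.004,0,0,0,0,0]}'
python3 - <<'E'
from h import *
s=env.state(); print(s['t'],s['eef_pos'],s['tcp_rot'],s['ft_force'])
E
```

```text
t: 4.65
eef_pos: [514.0, 166.2, 217.6]
tcp_rot: [3.141, 0.0, -0.176]
ft_force: [0.0, 0.8, 0.1]
opening: 0.501
4.65 [514.01413816 166.23431572 217.6155105 ] [ 3.14139571e+00  2.25011049e-04 -1.75647042e-01] [0.01739371 0.76087545 0.06292422]
```

```bash
python3 -m inch '{"hand":[0.5,0.5,0.5,0.5,0.5,0.5,0,0,0,0],"delta_pos":[[-0.03,0.03,2.5],[0,0,2.5],[0,0,2],[0,0,1.36],[0,0,0],[0,0,0],[0,0,0],[0,0,0],[0,0,0],[0,0,0]],"turn":[0,0,0,0,0,0,0,0,0,0]}'
```

```text
t: 5.65
eef_pos: [513.3, 166.4, 133.9]
tcp_rot: [-3.142, -0.001, -0.175]
ft_force: [-0.2, -0.8, 0.0]
opening: 0.219
```

```bash
python3 -m inch '{"hand":[0,0,0,0,0,0,0],"delta_pos":[[0,0,0],[0,0,-1.5],[0,0,-3],[0,0,-3],[0,0,-3],[0,0,-2.5],[0,0,0]],"turn":[0,0,0,0,0,0,0]}'
python3 - <<'E'
from h import *
k=viewer.get_calibration('wrist');p,d=viewer.read_camera('wrist')
s=env.state(); print(s['t'],s['eef_pos'],s['tcp_rot'],s['ft_force'],s['opening'])
cv2.imwrite('pics/w3.png',p)
E
```

```text
t: 6.35
eef_pos: [514.0, 166.6, 266.6]
tcp_rot: [-3.14, -0.005, -0.175]
ft_force: [0.5, 0.3, -1.5]
opening: 0.21
6.4 [513.38514208 166.48529107 264.70884348] [-3.14070806e+00 -2.52129594e-03 -1.75139119e-01] [ 0.12014776 -0.45281436 -0.22583608] 0.207185743784951
```

View pics/w3.png

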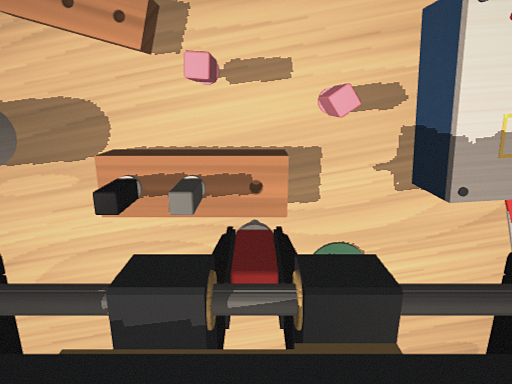

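```bash
python3 -m inch '{"hand":[0,0,0,0,0,0,0,0,0],"delta_pos":[[0.86,3.75,0],[0.86,3.75,0],[0.86,3.75,0],[0.86,3.75,0],[0.86,3.75,0],[0.86,3.75,0],[0,0,0],[0,0,0],[0,0,0]],"turn":[0,0,0,0,0,0,-0.065,0,0]}'
python3 - <<'E'
from h import *
k=viewer.get_calibration('wrist');p,d=viewer.read_camera('wrist')
s=env.state(); print(s['t'],s['eef_pos'],s['tcp_rot'],s['ft_force'],s['opening'])
cv2.imwrite('pics/w4.png',p);np.savez('w4.npz',p=p,d=d,T=k['T'])
slotm(p,d,k,(100,100,400,232))
p,d=viewer.read_camera('scene')
cv2.imwrite('pics/s4.png',cv2.resize(p[90:270,90:330],None,fx=3,fy=3,interpolation=cv2.INTER_CUBIC))
E
```

```text
t: 7.3
eef_pos: [524.5, -63.8, 262.7]
tcp_rot: [-3.141, 0.002, -0.112]
ft_force: [-0.1, 0.7, -1.1]
opening: 0.21
7.35 [524.56631935 -63.5579978  262.9168962 ] [-3.14148616e+00  1.26651741e-03 -1.11010229e-01] [ 0.23980993 -0.4026334  -0.30000405] 0.2065253823312153
yellow 947 ((546.3758544921875, -40.183921813964844), (190.68800354003906, 98.1335678100586), 81.801513671875) [525.1566  -82.21305]
dark 1604 ((540.2093505859375, -67.93278503417969), (104.62744903564453, 237.18003845214844), 2.7835793495178223) [ 542.93884 -114.00715]
```

View pics/w4.png

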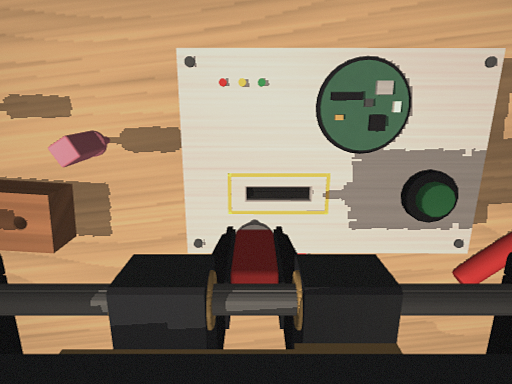

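View pics/s4.png

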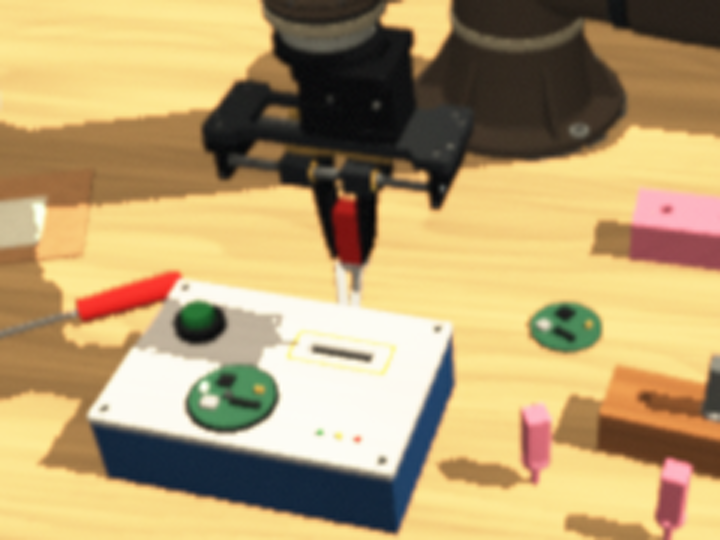

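```bash
python3 - <<'E'
from h import *
z=np.load('w4.npz');k=viewer.get_calibration('wrist');k['T']=z['T'];p,d=z['p'],z['d']
slotm(p,d,k,(224,170,335,216))
C=cloud(k,d)
R=np.array([[np.cos(-.111),np.sin(-.111)],[np.sin(-.111),-np.cos(-.111)]])
hsv=cv2.cvtColor(p,cv2.COLOR_BGR2HSV);H,S,V=cv2.split(hsv)
m=((H<6)|(H>174))&(S>150); m[:215]=0;m[300:]=0;m[:,:225]=0;m[:,285:]=0
q=C[m]; t=(q[:,:2]-[524.57,-63.56])@R
for a in range(170,240,5):
    s=(q[:,2]>a)&(q[:,2]<a+5)
    if s.sum()>5: print(a,s.sum(),np.median(t[s],0).round(2),(t[s].min(0)).round(1),(t[s].max(0)).round(1))
E
```

```text
yellow 920 ((522.862548828125, -83.88185119628906), (85.42591094970703, 35.117122650146484), 83.56147766113281) [524.5926  -84.15624]
dark 745 ((523.617431640625, -83.50513458251953), (51.84495544433594, 10.529234886169434), 84.54505920410156) [523.62787 -83.47704]
180 114 [9.14 0.21] [ 7.4 -9.4] [ 9.9 10.4]
185 127 [9.21 0.21] [ 7.4 -9.3] [ 9.9 10.3]
190 151 [9.18 0.22] [ 7.6 -9.5] [12.6 13.9]
195 154 [9.22 0.23] [ 7.6 -9.3] [ 9.9 10.1]
200 175 [9.16 0.23] [ 7.2 -9.5] [9.8 9.9]
205 191 [9.22 0.24] [ 7.1 -9.5] [ 9.9 10.2]
210 211 [9.23 0.7 ] [ 7.7 -9.4] [ 9.9 10.2]
215 230 [9.25 0.47] [ 7.2 -9.5] [10.  10.3]
220 259 [9.22 0.26] [ 7.  -9.5] [10.3 10.3]
225 687 [7.15 0.26] [ 3.2 -9.6] [10.  10.3]
```

```bash
python3 -m inch '{"hand":[0,0,0,0,0,0],"delta_pos":[[0.09,0.02,2],[0,0,2],[0,0,2],[0,0,0.7],[0,0,0],[0,0,0]],"turn":[0,0,0,0,0,0]}'
python3 - <<'E'
from h import *
p,d=viewer.read_camera('scene')
cv2.imwrite('pics/s5.png',cv2.resize(p[130:250,120:280],None,fx=5,fy=5,interpolation=cv2.INTER_CUBIC))
k=viewer.get_calibration('wrist');p,d=viewer.read_camera('wrist')
s=env.state(); print(s['t'],s['eef_pos'],s['tcp_rot'],s['ft_force'],s['moment'],s['opening'])
cv2.imwrite('pics/w5.png',p)
E
```

```text
t: 8.0
eef_pos: [526.0, -64.2, 197.2]
tcp_rot: [3.141, -0.001, -0.11]
ft_force: [-0.8, -0.3, -0.3]
opening: 0.209
8.1 [525.95966202 -64.35416974 197.49713663] [ 3.14129950e+00 -1.40528229e-03 -1.10061713e-01] [-0.1227213  -0.49450208 -0.22090287] [0.02176712 0.02488538 0.0082223 ] 0.20913593233809527
```

View pics/s5.png

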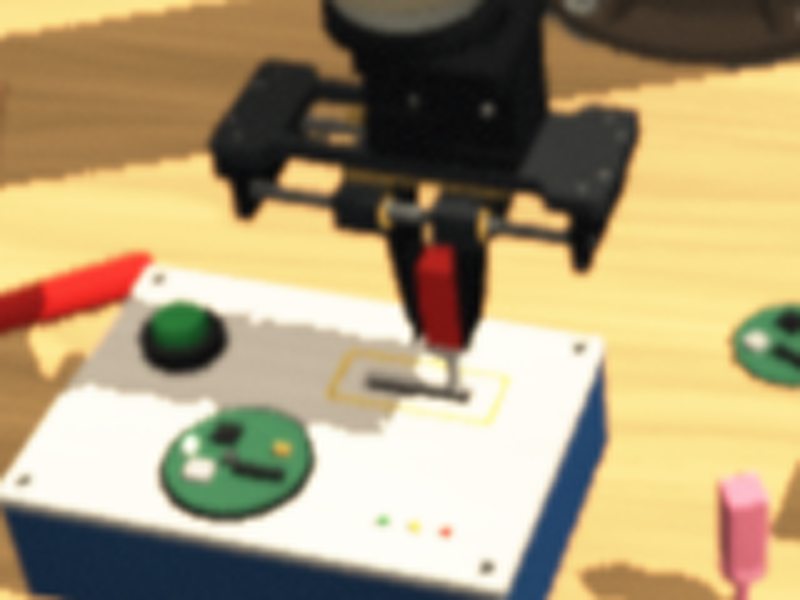

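View pics/w5.png

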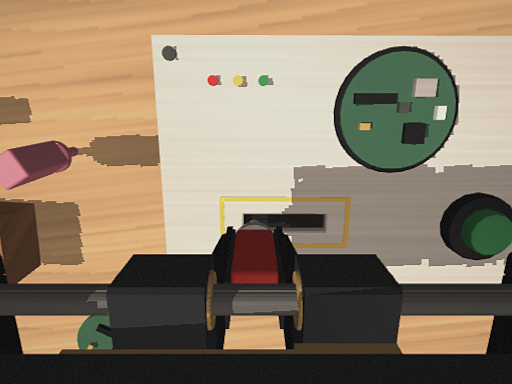

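```bash
python3 -m inch '{"hand":[0,0,0,0],"delta_pos":[[-0.02,0,0.2],[0,0,0.2],[0,0,0.1],[0,0,0.1]],"turn":[0,0,0,0]}'; python3 -m inch '{"hand":[0,0],"delta_pos":[[0,0,0.1],[0,0,0]],"turn":[0,0]}';  python3 -m inch '{"hand":[0,0],"delta_pos":[[0,0,0.08],[0,0,0]],"turn":[0,0]}'
```

```text
t: 8.5
eef_pos: [525.4, -64.4, 190.6]
tcp_rot: [3.142, -0.0, -0.11]
ft_force: [-1.5, 0.9, -1.2]
opening: 0.207
t: 8.7
eef_pos: [525.5, -64.4, 189.5]
tcp_rot: [3.142, 0.0, -0.11]
ft_force: [0.9, -0.7, -0.4]
opening: 0.207
t: 8.9
eef_pos: [525.5, -64.4, 188.8]
tcp_rot: [3.142, 0.0, -0.11]
ft_force: [-0.6, 0.3, 0.1]
opening: 0.21
```

```bash
python3 -m inch '{"hand":[0,0,0],"delta_pos":[[0,0,0.15],[0,0,0.15],[0,0,0]],"turn":[0,0,0]}'; python3 -m inch '{"hand":[0,0,0,0],"delta_pos":[[0,0,0.25],[0,0,0.25],[0,0,0.2],[0,0,0]],"turn":[0,0,0,0]}';  python3 -m inch '{"hand":[0,0,0],"delta_pos":[[0,0,0.15],[0,0,0.15],[0,0,0]],"turn":[0,0,0]}'
```

```text
t: 9.2
eef_pos: [525.4, -64.4, 185.6]
tcp_rot: [3.142, 0.0, -0.11]
ft_force: [0.2, 0.0, -0.5]
opening: 0.206
t: 9.6
eef_pos: [525.4, -64.4, 178.5]
tcp_rot: [-3.142, 0.001, -0.11]
ft_force: [0.3, -1.2, -0.3]
opening: 0.207
t: 9.9
eef_pos: [525.5, -64.4, 175.8]
tcp_rot: [3.141, -0.0, -0.11]
ft_force: [0.5, 0.2, 0.9]
opening: 0.212
```

```bash
python3 -m inch '{"hand":[0,0,0],"delta_pos":[[0,0,0.15],[0,0,0.12],[0,0,0]],"turn":[0,0,0]}'; python3 - <<'E'
from h import *
import time
for i in range(4):
    viewer.read_camera('scene'); s=env.state(); print(s['eef_pos'],s['ft_force'])
E
```

```text
t: 10.2
eef_pos: [525.5, -64.4, 173.2]
tcp_rot: [3.141, -0.0, -0.11]
ft_force: [-1.0, -0.1, 3.1]
opening: 0.208
[525.53964598 -64.42378829 173.22413164] [-1.2035664   0.85740162  3.7471363 ]
[525.52831997 -64.42783123 173.24007437] [-0.47835279 -0.29731728  3.01818747]
[525.51478753 -64.42583008 173.23134078] [-0.80503022  1.73247862  3.86836575]
[525.51531643 -64.43638845 173.23431066] [-1.04158202  0.67906947  2.78809208]
```

```bash
cat > chk.py <<'E'
import sys
from h import *
F=[env.state()['ft_force']]
for i in range(2): viewer.read_camera('scene'); F.append(env.state()['ft_force'])
f=np.mean(F,0); s=env.state(); e=s['eef_pos']
lat=f[0]*.11+f[1]*.994
yr=(e[0]-523.0)*.11+(e[1]+83.8)*.994; xr=(e[0]-523.0)*.994-(e[1]+83.8)*.11
print(f"t {s['t']:.2f} z {e[2]:.2f} y {yr:.2f} x {xr:.2f} F {f.round(1)} lat {lat:.1f}")
sys.exit(1 if (f[2]<1.8 or abs(lat)>2.8 or f[2]>7) else 0)
E
python3 -m inch '{"hand":[0],"delta_pos":[[0,0.1,0]],"turn":[0]}' >/dev/null && python3 chk.py && python3 -m inch '{"hand":[0],"delta_pos":[[0,0.1,0]],"turn":[0]}' >/dev/null && python3 chk.py && python3 -m inch '{"hand":[0],"delta_pos":[[0,0.1,0]],"turn":[0]}' >/dev/null && python3 chk.py && python3 -m inch '{"hand":[0],"delta_pos":[[0,0.1,0]],"turn":[0]}' >/dev/null && python3 chk.py
```

```text
t 10.60 z 173.16 y 18.61 x 0.38 F [0.2 2.2 3.5] lat 2.2
t 10.80 z 173.13 y 17.45 x 0.37 F [0.4 1.4 3.3] lat 1.4
t 11.00 z 172.87 y 16.31 x 0.17 F [-0.2  0.2 -0.8] lat 0.2
```

The carriage force vanished at y≈+16.3, so the pin may have dropped in. I'll lower it gently to test this.

```bash
sed -i 's/f\[2\]<1.8 or abs(lat)>2.8 or f\[2\]>7/abs(lat)>3.5 or f[2]>3/' chk.py; python3 chk.py; python3 -m inch '{"hand":[0],"delta_pos":[[0,0,0.1]],"turn":[0]}' >/dev/null && python3 chk.py && python3 -m inch '{"hand":[0],"delta_pos":[[0,0,0.1]],"turn":[0]}' >/dev/null && python3 chk.py
```

```text
t 11.10 z 172.85 y 16.38 x 0.18 F [0.1 0.4 0.1] lat 0.4
t 11.30 z 171.91 y 16.43 x 0.28 F [-0.3 -0.3 -0.7] lat -0.3
t 11.50 z 170.99 y 16.48 x 0.30 F [-0.1 -1.1 -0.1] lat -1.1
```

```bash
python3 -m inch '{"hand":[0],"delta_pos":[[0,0.03,0.1]],"turn":[0]}' >/dev/null && python3 chk.py && python3 -m inch '{"hand":[0,0],"delta_pos":[[0,0,0.1],[0,0,0.1]],"turn":[0,0]}' >/dev/null && python3 chk.py && python3 -m inch '{"hand":[0,0],"delta_pos":[[0,0,0.1],[0,0,0.1]],"turn":[0,0]}' >/dev/null && python3 chk.py && python3 -m inch '{"hand":[0],"delta_pos":[[0,0,0.1]],"turn":[0]}' >/dev/null && python3 chk.py
```

```text
t 11.70 z 170.00 y 16.26 x 0.27 F [ 0.1  0.3 -0.6] lat 0.3
t 12.00 z 167.97 y 16.25 x 0.26 F [ 0.2  0.1 -1.1] lat 0.1
t 12.30 z 165.98 y 16.24 x 0.29 F [-0.3  0.1 -0.6] lat 0.1
t 12.50 z 165.02 y 16.25 x 0.29 F [-0.2  0.1 -1. ] lat 0.0
```

```bash
python3 -m inch '{"hand":[0],"delta_pos":[[0,0,0.05]],"turn":[0]}' >/dev/null && python3 chk.py && python3 -m inch '{"hand":[0],"delta_pos":[[0,0,0.05]],"turn":[0]}' >/dev/null && python3 chk.py && python3 -m inch '{"hand":[0],"delta_pos":[[0,0,0.05]],"turn":[0]}' >/dev/null && python3 chk.py && python3 -m inch '{"hand":[0],"delta_pos":[[0,0,0.05]],"turn":[0]}' >/dev/null && python3 chk.py
```

```text
t 12.70 z 164.57 y 16.24 x 0.31 F [ 0.1 -0.2 -0.8] lat -0.2
t 12.90 z 164.07 y 16.24 x 0.32 F [ 0.2 -0.4 -0.7] lat -0.4
t 13.10 z 163.93 y 16.24 x 0.35 F [-1.7  0.5  5.6] lat 0.3
```

The collar met the plate at the expected height (z 164). Now I'll let go and back off.

```bash
python3 -m inch '{"hand":[0.5,0.5,0.5,0.5,0.5],"delta_pos":[[0,0,0],[0,0,0],[0,0,0],[0,0,0],[0,0,0]],"turn":[0,0,0,0,0]}'; python3 -m inch '{"hand":[0.5,0.5,0.5,0.5,0.5,0.5],"delta_pos":[[0,0,-1],[0,0,-2],[0,0,-3],[0,0,-3],[0,0,-3],[0,0,0]],"turn":[0,0,0,0,0,0]}'
python3 - <<'E'
from h import *
viewer.read_camera('scene')
k=viewer.get_calibration('wrist');p,d=viewer.read_camera('wrist'); np.savez('w6.npz',p=p,d=d,T=k['T'])
s=env.state(); print(s['t'],s['eef_pos'],s['tcp_rot'],s['ft_force'])
cv2.imwrite('pics/w6.png',p); print(search_frame('wrist','start_button_top'))
C=cloud(k,d)
hsv=cv2.cvtColor(p,cv2.COLOR_BGR2HSV);H,S,V=cv2.split(hsv)
m=((H<6)|(H>174))&(S>150)
for nm,m,lo in [('red',m,115),('green',(H>45)&(H<80)&(S>150),88)]:
  N,l,st,ce=cv2.connectedComponentsWithStats(m.astype(np.uint8))
  for i in range(1,N):
    if st[i,4]>60:
        q=C[(l==i)];t=q[(q[:,2]>lo)&(q[:,2]<lo+30)]; print(nm,st[i],ce[i].round(),len(t),np.median(t,0).round(1) if len(t) else '', cv2.minAreaRect(t[:,:2].astype(np.float32)) if len(t)>5 else '', t[:,2].max() if len(t) else '')
p,d=viewer.read_camera('scene')
cv2.imwrite('pics/s6.png',cv2.resize(p[130:250,120:280],None,fx=5,fy=5,interpolation=cv2.INTER_CUBIC))
E
```

```text
t: 13.6
eef_pos: [525.1, -67.7, 163.6]
tcp_rot: [3.142, 0.0, -0.11]
ft_force: [-0.1, -0.2, 0.3]
opening: 0.493
t: 14.2
eef_pos: [525.9, -67.9, 287.9]
tcp_rot: [3.141, -0.007, -0.11]
ft_force: [0.1, 0.4, -0.3]
opening: 0.5
14.3 [524.93765823 -67.64127626 284.41187123] [ 3.14130652e+00 -1.48038547e-03 -1.10201720e-01] [-0.11649098  1.19467908  0.00407101]
[]
red [242 181  25  38 904] [254. 200.] 707 [526.9 -67.9 128.6] ((525.1097412109375, -67.54938507080078), (18.62578582763672, 19.752182006835938), 83.97869110107422) 130.9820367396057
red [ 438  216   74   64 1879] [478. 250.] 0   
red [289 246  10  15 107] [295. 252.] 0
```

View pics/w6.png

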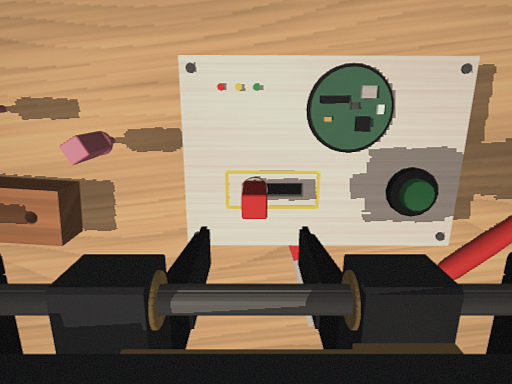

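View pics/s6.png

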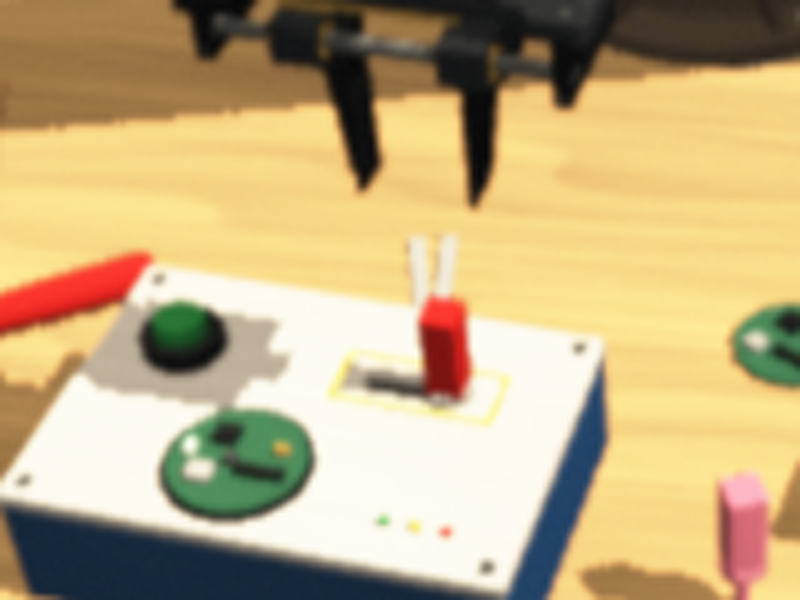

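```bash
python3 - <<'E'
from h import *
z=np.load('w6.npz');k=viewer.get_calibration('wrist');k['T']=z['T'];p,d=z['p'],z['d'];C=cloud(k,d)
hsv=cv2.cvtColor(p,cv2.COLOR_BGR2HSV)
print(hsv[195,418],C[195,418]); H,S,V=cv2.split(hsv)
b=np.zeros(H.shape,bool); b[155:225,375:450]=1
m=b&(H>40)&(H<90)&(S>100)&(V>40)
q=C[m];print(len(q)); print(np.percentile(q,[1,10,50,90,99],axis=0).round(1))
t=q[q[:,2]>np.percentile(q[:,2],95)-4]; print(cv2.minEnclosingCircle(t[:,:2].astype(np.float32)),t.mean(0))
r=C[b&(C[...,2]>78)]; print('all',cv2.minEnclosingCircle(r[:,:2].astype(np.float32)),np.percentile(r,[2,98],axis=0).round(1))
for c in range(400,440,6): print(C[170:222:5,c,2].round(0))
E
```

```text
[ 65 120  91] [ 509.36489135 -207.07133028   95.56116585]
896
[[ 495.8 -220.    86. ]
 [ 499.8 -216.2   90.9]
 [ 509.7 -206.    95.4]
 [ 519.4 -196.5   96.5]
 [ 521.9 -194.7   97.3]]
((551.1571044921875, -147.6478271484375), 87.51346588134766) [ 509.44676008 -206.8451751    96.55010248]
all ((549.7640991210938, -151.7530517578125), 91.67495727539062) [[ 489.7 -227.2   79.6]
 [ 529.5 -186.9   96.9]]
[76. 85. 86. 86. 86. 88. 86. 86. 86. 74. 74.]
[82. 86. 86. 92. 95. 95. 95. 95. 86. 84. 73.]
[85. 87. 90. 96. 95. 95. 95. 95. 92. 85. 74.]
[86. 85. 93. 96. 96. 96. 96. 96. 95. 73. 73.]
[85. 86. 89. 95. 97. 95. 95. 95. 85. 74. 74.]
[73. 85. 86. 96. 96. 96. 96. 85. 73. 74. 74.]
[74. 74. 75. 86. 86. 85. 73. 74. 75. 73. 75.]
```

```bash
python3 -m inch '{"hand":[0,0,0,0,0,0,0,0,0,0,0],"delta_pos":[[0,3.5,0],[0,3.5,0],[0,3.5,0],[0,3.53,0],[0,0,0],[0,0,3],[0,0,3],[0,0,2.5],[0,0,1.3],[0,0,0],[0,0,0]],"turn":[0,0,0,0,0,0,0,0,0,0,0]}'
python3 - <<'E'
from h import *
p,d=viewer.read_camera('wrist')
cv2.imwrite('pics/w7.png',p)
s=env.state(); print(s['t'],s['eef_pos'],s['ft_force'],s['opening'])
p,d=viewer.read_camera('scene')
cv2.imwrite('pics/s7.png',cv2.resize(p[130:250,100:260],None,fx=5,fy=5,interpolation=cv2.INTER_CUBIC))
E
```

```text
t: 15.5
eef_pos: [510.0, -207.0, 186.0]
tcp_rot: [3.142, -0.0, -0.11]
ft_force: [0.4, 0.4, 0.1]
opening: 0.007
15.55 [ 510.07724229 -207.17149038  186.50584794] [ 0.71609417 -0.39979176 -0.76014539] 0.004764832091722206
```

View pics/s7.png

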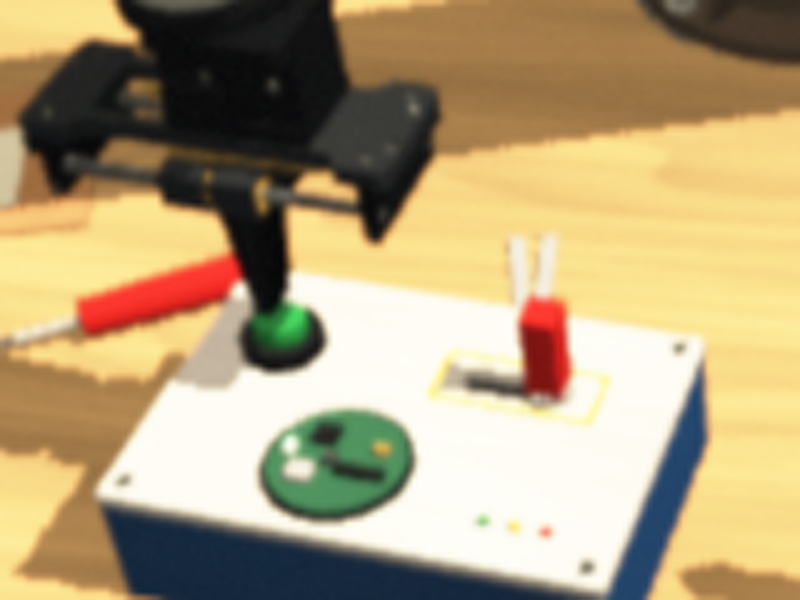

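View pics/w7.png

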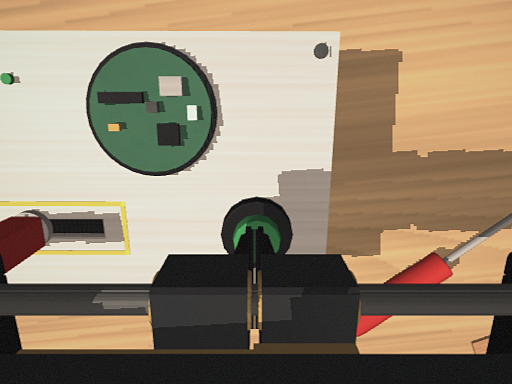

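```bash
cat > f.py <<'E'
from h import *
import sys
F=[env.state()['ft_force'][2]]; viewer.read_camera('scene'); F.append(env.state()['ft_force'][2])
s=env.state(); print(s['t'],s['eef_pos'].round(2),np.round(F,1)); sys.exit(max(F)>8)
E
python3 -m inch '{"hand":[0,0,0],"delta_pos":[[0,0,0.6],[0,0,0.4],[0,0,0]],"turn":[0,0,0]}' >/dev/null; python3 f.py && python3 -m inch '{"hand":[0,0],"delta_pos":[[0,0,0.2],[0,0,0]],"turn":[0,0]}' >/dev/null; python3 f.py && python3 -m inch '{"hand":[0,0],"delta_pos":[[0,0,0.2],[0,0,0]],"turn":[0,0]}' >/dev/null; python3 f.py
```

```text
15.95 [ 509.62 -207.11  175.48] [ 0.4 -0.8]
16.0 [ 509.66 -207.15  175.62] [-0.8 -0.5]
16.05 [ 509.69 -207.19  175.68] [-0.5  0.2]False
False
False
```

```bash
sed -i 's/sys.exit(max(F)>8)/sys.exit(int(max(F)>8))/' f.py
python3 -m inch '{"hand":[0,0],"delta_pos":[[0,0,0.2],[0,0,0]],"turn":[0,0]}' >/dev/null; python3 f.py && python3 -m inch '{"hand":[0,0],"delta_pos":[[0,0,0.2],[0,0,0]],"turn":[0,0]}' >/dev/null && python3 f.py && python3 -m inch '{"hand":[0,0],"delta_pos":[[0,0,0.1],[0,0,0]],"turn":[0,0]}' >/dev/null && python3 f.py && python3 -m inch '{"hand":[0,0],"delta_pos":[[0,0,0.1],[0,0,0]],"turn":[0,0]}' >/dev/null && python3 f.py
```

```text
16.3 [ 509.8  -207.22  173.73] [2.1 1.7]
16.55 [ 509.82 -207.23  171.71] [3. 3.]
16.8 [ 509.79 -207.22  170.7 ] [4.  3.7]
17.05 [ 509.8  -207.21  169.68] [4.3 4.3]
```

```bash
python3 -m inch '{"hand":[0,0],"delta_pos":[[0,0,0.06],[0,0,0]],"turn":[0,0]}' >/dev/null; python3 f.py && python3 -m inch '{"hand":[0,0],"delta_pos":[[0,0,0.05],[0,0,0]],"turn":[0,0]}' >/dev/null && python3 f.py && python3 -m inch '{"hand":[0,0],"delta_pos":[[0,0,0.05],[0,0,0]],"turn":[0,0]}' >/dev/null && python3 f.py
```

```text
17.3 [ 509.78 -207.24  169.09] [4.6 4.3]
17.55 [ 509.8  -207.22  168.86] [8.1 7.9]
```

The button has bottomed: about 8 N, with travel stopped at z≈169. I'll hold it for 0.3 s, then release and retract.

```bash
python3 -m inch '{"hand":[0,0,0],"delta_pos":[[0,0,0],[0,0,0],[0,0,0]],"turn":[0,0,0]}'; python3 -m inch '{"hand":[0,0,0,0,0,0,0,0],"delta_pos":[[0,0,-0.5],[0,0,-1],[0,0,-3],[0,0,-3],[0,0,-3],[0,0,-1.5],[0,0,0],[0,0,0]],"turn":[0,0,0,0,0,0,0,0]}'
python3 - <<'E'
from h import *
k=viewer.get_calibration('wrist');p,d=viewer.read_camera('wrist');C=cloud(k,d)
s=env.state(); print(s['t'],s['eef_pos'],s['ft_force'])
cv2.imwrite('pics/w8.png',p)
hsv=cv2.cvtColor(p,cv2.COLOR_BGR2HSV);H,S,V=cv2.split(hsv)
m=(abs(C[...,0]-509.5)<8)&(abs(C[...,1]+207)<8)&(C[...,2]<120); print('button z',np.median(C[m][:,2]))
m=((H<6)|(H>174))&(S>150)&(C[...,2]>115)&(C[...,2]<140);t=C[m]
print('pin',len(t),cv2.minAreaRect(t[:,:2].astype(np.float32)),np.median(t[:,2]))
p,d=viewer.read_camera('scene'); cv2.imwrite('pics/s8.png',p)
E
```

```text
t: 17.85
eef_pos: [509.8, -207.2, 168.9]
tcp_rot: [3.141, -0.001, -0.11]
ft_force: [0.5, -0.7, 7.6]
opening: 0.004
t: 18.65
eef_pos: [509.2, -206.9, 288.1]
tcp_rot: [-3.141, 0.001, -0.11]
ft_force: [-0.4, -0.2, -0.6]
opening: 0.006
18.7 [ 509.17188114 -206.855807    287.58584112] [0.7354677  1.01110732 0.26191576]
button z 95.87541988357742
pin 883 ((525.129638671875, -68.88408660888672), (20.361042022705078, 19.739288330078125), 84.95451354980469) 128.43119068048358
```

View pics/s8.png

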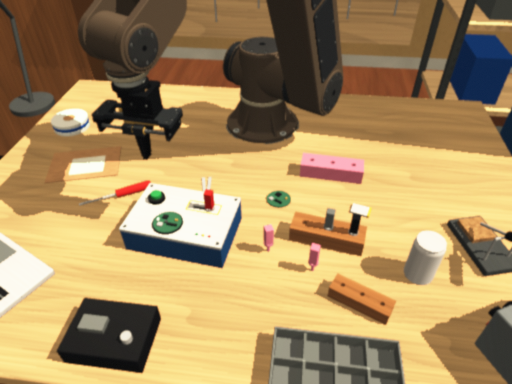

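View pics/w8.png

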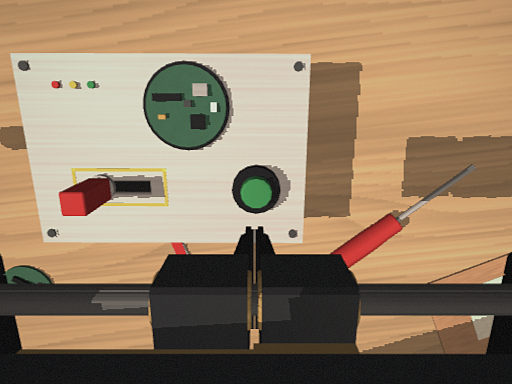

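The pin stands in the slot (scene (209,200)), the button is up (scene (157,196)), and nothing else has moved.

```bash
python3 -c "
from cell import ticket; print(ticket.job_done())"
```

```text
the job is handed in; nothing more can be done
None
```

The red pin is home in the slot and released, the start button was pressed after that, and I handed the job in at about 18.8 s. No verdict was reported.

- **Pin:** I lifted it from the large brown stand and put it through the slot. The tip slid along the carriage with about 3.4 N of pressing force. It dropped in about 16 mm from the slot's middle, where that force vanished. I then lowered it freely until the collar met the plate; the wrist force averaged 5.6 N at contact.
- **Button:** I pressed it until it stopped, about 8 N at the bottom, and held it for at least 0.3 s. Then I released it and backed off.
- **Last checks:**
  - The pin is upright, about 16 mm along the slot and within about 1 mm of its centre line.
  - Its head top reads 128.4 mm, against 130 mm expected. This camera reads about 1.2 mm low elsewhere, so I take it as home.
  - The button is back up at the height it had before the press.
  - The other pins and the things on the bench look unmoved in the picture; I did not measure their positions.
- **Disagreements:** Two estimates of the pin's sideways offset in the gripper differed by about 1 mm, so I used a value between them. My first button press stopped early because of a mistake in my check script. Nothing had been touched, and I repeated it.

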